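# Open the amplifier test box's red cooling vent to its orange mark

### The job

Before the bench run, open the cooling vent with the red handle on top of the amplifier test box: turn the red handle anticlockwise until its white tip points at the orange mark on that vent's rim, then let go of it. Leave the vent with the black handle as it is set.

Things in the scene. Friction and masses are not known exactly. Their poses are not given: they have to be found in the camera images.
- red_handle (a joint): Opening angle of the red-handled vent, rad: 0 closed, grows anticlockwise seen from above, stop at 1.6. Friction 0.06 N m, no spring: stays where left. It is one of two vents, axes 160 mm apart (sides change), on a fixed blue box 210 x 320 mm, 110 mm high. A chrome toggle 30 mm high stands on the box over 100 mm from either axis.
- red_grip (a point): Middle of the red bar handle, on its vertical turning axis: the point to grip, 37 mm above the box top, 147 mm above the desk. Bar 72 long, 14 wide, 26 mm high, level, underside 24 mm above the box top; below it a 22 mm hub and a flat vent 108 mm across, 10 mm high. The point turns with the bar: x along it to its white end (last 14 mm), y across it, z up.
- red_mark: Orange mark of the red-handled vent: a flat tab 16 x 9 x 4 mm on the vent's rim. Origin on the vent's axis at the height of the box top (37 mm below red_grip); x points level from the axis to the tab, whose middle is 46 mm out and 10 mm above the box top; z up. Fixed, 0.85 to 1.3 rad anticlockwise from the handle's closed direction.
- black_tip (a point): White end of the black bar handle on the other vent, otherwise the same as the red one (with its own orange mark) and not to be turned: middle of the bar's end face, 36 mm out from that vent's axis, 37 mm above the box top. x points outward along the bar, z up.

How it is judged:
At the end, for the whole second after the job is handed in: The red handle's white end points at its orange mark within 0.2 rad (about 11 degrees) and the handle is still; the black handle's tip is within 8 mm of where it began (angle between the x axis of red_grip and the x axis of red_mark, either way round below 0.2 rad and velocity of joint red_handle between -0.05 and 0.05 rad/s and distance of black_tip from where it was at the start of the episode below 0.008 m); the robot touches nothing.
It fails at once if the black handle is turned (its tip moves more than 8 mm) (distance of black_tip from where it was at the start of the episode above 0.008 m).
It also fails if it takes over 29 s, if anything falls off the work surface, if the arm or the gripper's body presses on something with over 40 N, if the wrist force passes 120 N, or if a joint passes its speed limit or range.

### The arm

A 6-joint arm with a two-finger parallel gripper is mounted at the origin on the work surface. World frame = base frame: x ahead of the robot, y to its left, z up, the work surface at z = 0. Lengths are in m, angles in rad, forces in N, time in s.
With the tool pointing down it reaches from about 0.275 to 0.875 m from the base axis. Payload 12.5 kg.
Tool frame: the origin (TCP) lies on the centre line of the jaws, within the pads' length; the fingertips stand r.finger_overhang ahead of it and the grasp point (between the pads) lies 3 mm ahead of it (r.finger_overhang is the distance from the TCP to the fingertips, in m); z points along the fingers, y is the direction in which the jaws open and shut (so a half turn about z gives the same grasp; the last joint's range is limited). The gripper opens to 85 mm and grips with 20 to 120 N. Pads are 22 mm wide; open, the fingers measure 114 mm over their backs; the gripper's body (76 mm by 85 mm) begins 54 mm behind the grasp point. The pads swing forward as they close: fully open they stand 13 mm farther back than shut.
Start: joints at [1.048, 0.351, 1.652, -0, 1.139, -0.085], TCP at [0.233, 0.498, 0.253] pointing down, gripper open.
Joint ranges: [-2.75, 2.75], [-0.79, 2.1], [0.01, 2.65], [-1.57, 4.71], [0.07, 3.14], [-2.87, 2.87]. Speed limits (rad/s): [2.22, 2.22, 2.79, 3.14, 3.14, 3.14].

### API

Orientations are given as a unit quaternion [x, y, z, w].
In Python, from cell import r, optics gives the robot as it stands. The module is installed in compiled form; this text tells all that it offers. Calls block until the motion is done:
- r.move_to(position, orientation): joint-space move of the TCP to a pose.
- r.move_linear(position, rot=None, vel=0.15): straight line of the TCP; rot=None keeps the orientation; vel is the mean speed in m/s.
- r.set_joints(angles): joint-space move.
- r.set_gripper(opening, squeeze=None): opening from 0.0 (shut) to 1.0 (fully open); squeeze is the grip in N (None keeps the last); returns when the fingers have stopped.
- r.sleep(seconds).
- r.inverse_kinematics(position, orientation): joint angles nearest the present ones, or None.
- optics.get_image(name): name is "scene" or "top" or "wrist"; returns a dict with "pixels" (420x560x3 uint8, red, green, blue), "depth" (420x560 float32, m along the optical axis (not along the pixel's ray), 0 where there is no reading), "fx", "fy", "cx", "cy" (pixels), "D" ([k1, k2, p1, p2, k3] as OpenCV has them; the pictures are not rectified), "camera_from_world" (4x4, takes a point from world to camera coordinates); the wrist camera has in their place "mount" (4x4, takes a point from camera to tool coordinates, whose origin is the TCP and whose axes are the flange's). Camera axes: x right, y down, z forward; pixel columns grow to the right and rows downward; lengths in m; the calibration is good to about 2 mm. A picture is of the moment at which its call begins: read the wrist's pose just before it.
A pose or a line that the arm cannot do raises r.PlanningError and nothing moves.
- r.hand_in(): hands the job in, once; it reports no verdict.
Readings, each from a call of its own:
- r.current_t(): time.
- r.current_q(): joint angles.
- r.current_qvel(): joint speeds.
- r.current_effort(): joint torques, N m.
- r.current_tool_pos(): TCP position.
- r.current_ee_rot(): TCP orientation.
- r.current_contact_force(): force on the tool from outside, world axes, zero at the start.
- r.current_torque(): the same for the moment, N m.
- r.current_opening(): opening from 0.0 (shut) to 1.0 (fully open).
Only numpy, scipy, OpenCV 4.12 (cv2) and the standard library are available. Lean on these libraries where they do the work, as an engineer would, in place of code of your own. Each camera call takes 0.05 s, during which the arm holds its last target. There are 200 camera calls.

## Working session

There is one attempt and no reset: what is moved stays moved. The work goes in short steps, each a Python script; the robot and the scene stay as the last script left them, time stands still between calls to the robot, and variables do not carry over. Pictures are saved under pics/ and viewed, about 8 in all and at most 12, crops included, and the job is handed in when it is done.

```bash
mkdir -p pics
python3 - <<'E'
from cell import r, optics
import cv2, numpy as np, pickle
d={n:optics.get_image(n) for n in("top","scene")}
pickle.dump(d,open('d0.pkl','wb'))
for n in d: cv2.imwrite(f'pics/{n}0.png',d[n]["pixels"][:,:,::-1])
print(r.current_t(),r.finger_overhang,r.current_tool_pos(),r.current_ee_rot())
for n in d: print(np.linalg.inv(d[n]["camera_from_world"])[:3,3],d[n]["D"])
E
```

```text
0.1 0.022 [0.23301297 0.4979133  0.2528246 ] [ 2.17148875e-01  9.76138372e-01 -4.69887385e-04 -1.53079690e-04]
[ 4.80558042e-01 -8.20892327e-04  8.21685031e-01] [0.04854114 0.         0.         0.         0.        ]
[ 0.96415682 -0.32348682  0.56570701] [-0.12807314  0.          0.          0.          0.        ]
```

View pics/top0.png

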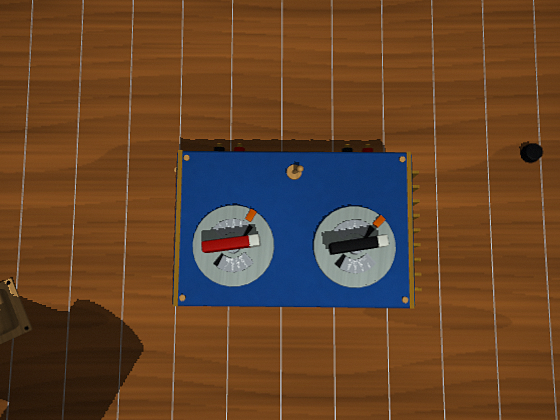

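View pics/scene0.png

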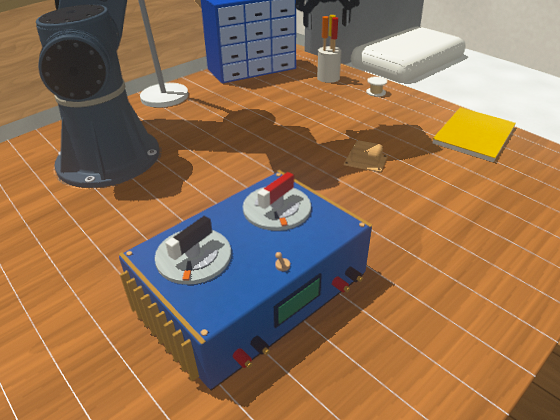

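The top view shows the red bar at about (230,243) with its white tip at (254,240) and its orange mark at (251,215). The black vent is at (355,245) and the toggle at (295,171). The scene view agrees with this.

```bash
cat > h.py <<'E'
import cv2, numpy as np
def ray(uv,im,T_wc,z):
    K=np.array([[im["fx"],0,im["cx"]],[0,im["fy"],im["cy"]],[0,0,1]])
    n=cv2.undistortPoints(np.asarray(uv,float).reshape(-1,1,2),K,np.array(im["D"])).reshape(-1,2)
    d=np.c_[n,np.ones(len(n))]@T_wc[:3,:3].T; o=T_wc[:3,3]
    return o+d*((z-o[2])/d[:,2])[:,None]
def masks(p):
    h=cv2.cvtColor(p,cv2.COLOR_RGB2HSV).astype(int);H,S,V=h[...,0],h[...,1],h[...,2]
    return dict(red=((H<5)|(H>174))&(S>180)&(V>150),orange=(H>6)&(H<16)&(S>190)&(V>150),
      white=(S<25)&(V>205), grey=(S<60)&(V>120), blue=(H>100)&(H<125)&(S>150)&(V>60))
def blobs(m,amin):
    n,l,s,c=cv2.connectedComponentsWithStats(m.astype(np.uint8))
    return [(s[i],c[i],l==i) for i in range(1,n) if s[i][4]>=amin]
E
python3 - <<'E'
from h import *; import pickle
im=pickle.load(open('d0.pkl','rb'))["top"];T=np.linalg.inv(im["camera_from_world"])
M=masks(im["pixels"])
for k,a,z in(("red",60,.16),("orange",30,.122),("white",20,.16),("grey",800,.12),("blue",3000,.11)):
    for s,c,l in blobs(M[k],a):
        if not(150<c[0]<430 and 140<c[1]<320):continue
        ct=max(cv2.findContours(l.astype(np.uint8),0,1)[0],key=cv2.contourArea)
        (hx,hy),wh,an=cv2.minAreaRect(ct); 
        box=ray(cv2.boxPoints(((hx,hy),wh,an)),im,T,z)
        print(k,s,c.round(1),ray([c],im,T,z)[0].round(4),'rect mm',(1e3*np.linalg.norm(np.diff(box[:3],axis=0),axis=1)).round(1),'ctr',box.mean(0).round(4))
        if k=="grey":
            cc,rad=cv2.minEnclosingCircle(ct);print('  circ',cc,ray([cc,(cc[0]+rad,cc[1])],im,T,z).round(4).tolist())
        dep=im["depth"][l];print('  topz',(T[2,3]-np.median(dep)).round(4))
E
```

```text
red [203 241  46  10 187] [226.8 245.7] [0.5266 0.0674 0.16  ] rect mm [56.5  6.4] ctr [0.527  0.0691 0.16  ]
  topz 0.1585
orange [245 209  11  12  70] [250.4 214.8] [0.5703 0.0409 0.122 ] rect mm [15.  8.] ctr [0.5703 0.0409 0.122 ]
  topz 0.1156
orange [374 216  11  11  67] [378.9 221. ] [ 0.5629 -0.1282  0.122 ] rect mm [14.1  7.4] ctr [ 0.5626 -0.128   0.122 ]
  topz 0.1179
white [250 238   9   8  30] [254.  242.5] [0.5309 0.0337 0.16  ] rect mm [8.7 9.9] ctr [0.5321 0.0337 0.16  ]
  topz 0.1584
white [379 239   9   7  25] [382.5 243.2] [ 0.5309 -0.1252  0.16  ] rect mm [ 6.4 11.4] ctr [ 0.5309 -0.125   0.16  ]
  topz 0.1605
grey [ 193  206   81   80 3695] [234.5 248.3] [0.526  0.0614 0.12  ] rect mm [106.1 103.9] ctr [0.5303 0.0633 0.12  ]
  circ (232.74105834960938, 245.5998077392578) [[0.5296, 0.0637, 0.12], [0.5299, 0.0105, 0.12]]
  topz 0.1182
grey [ 314  207   82   80 3644] [355.4 249.5] [ 0.5255 -0.0972  0.12  ] rect mm [106.8 103.5] ctr [ 0.5298 -0.096   0.12  ]
  circ (354.3052978515625, 246.30531311035156) [[0.5296, -0.0959, 0.12], [0.5299, -0.1493, 0.12]]
  topz 0.1195
blue [  178   151   232   157 24034] [293.6 222.7] [ 0.5615 -0.0164  0.11  ] rect mm [208.4 313.5] ctr [ 0.5549 -0.0165  0.11  ]
  topz 0.1032
```

```bash
cat >> h.py <<'E'
from scipy.spatial.transform import Rotation as R
def quat(p):
    c,s=np.cos(p),np.sin(p)
    return R.from_matrix(np.array([[c,s,0],[s,-c,0],[0,0,-1]])).as_quat()
E
python3 - <<'E'
from cell import r,optics; from h import *; import pickle
ax=np.array([.5296,.0637]);best=None
for off in(0,np.pi):
    q=[r.inverse_kinematics([*ax,z],quat(p+off)) for z,p in((.27,-1.44),(.155,-1.44),(.155,-.51),(.155,-.35))]
    print(off,[None if a is None else np.round(a,2).tolist() for a in q])
    if all(a is not None for a in q):
        m=max(abs(a[5]) for a in q)
        if best is None or m<best[0]: best=(m,off)
off=best[1];print('off',off)
r.move_to([*ax,.27],quat(-1.44+off))
P=r.current_tool_pos();Q=r.current_ee_rot();w=optics.get_image("wrist")
W=np.eye(4);W[:3,:3]=R.from_quat(Q).as_matrix();W[:3,3]=P
pickle.dump((w,W@np.array(w["mount"])),open('w1.pkl','wb'))
cv2.imwrite('pics/w1.png',w["pixels"][:,:,::-1]);print(r.current_t(),P)
E
```

```text
0 [None, None, [0.03, 0.45, 1.78, -0.0, 0.91, 2.11], [0.03, 0.45, 1.78, -0.0, 0.91, 1.95]]
3.141592653589793 [[0.03, 0.3, 1.67, -0.0, 1.16, -0.1], [0.03, 0.45, 1.78, -0.0, 0.91, -0.1], [0.03, 0.45, 1.78, -0.0, 0.91, -1.03], [0.03, 0.45, 1.78, -0.0, 0.91, -1.19]]
off 3.141592653589793
2.05 [0.52948891 0.06446335 0.26997809]
```

View pics/w1.png

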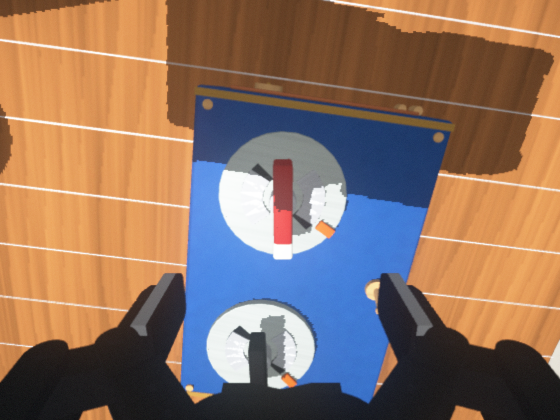

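The wrist view shows the red bar running straight up the picture, from (283,160) to (283,245), and square to the jaws. The mark is at (325,229). I'll check the bar angle and mark by ray casting.

Run:
```python
from h import *; import pickle
w,T=pickle.load(open('w1.pkl','rb'))
p=w["pixels"];h=cv2.cvtColor(p,cv2.COLOR_RGB2HSV).astype(int)
m=(((h[...,0]<6)|(h[...,0]>172))&(h[...,1]>150)&(h[...,2]>60)); m[:150]=0;m[270:]=0;m[:,:240]=0;m[:,310:]=0
ys=np.arange(170,240,5);mid=[(np.where(m[y])[0].min()+np.where(m[y])[0].max())/2 for y in ys]
print(list(zip(ys,mid)))
yy=np.where(m[:,283])[0];print('rows',yy.min(),yy.max())
a=ray(np.c_[mid,ys],w,T,.16);v=np.polyfit(a[:,1],a[:,0],1)
d=np.array([-v[0],-1]);print('bar angle',np.arctan2(d[1],d[0]),'x at y=.0637',np.polyval(v,.0637))
ax=np.array([.5296,.0637])
for s,c,l in blobs(masks(p)["orange"],60):
    if 300<c[0]<350 and 200<c[1]<250:
        o=ray([c],w,T,.122)[0];e=o[:2]-ax;print('mark',c,o,np.linalg.norm(e),np.arctan2(e[1],e[0]))
ct=np.array([[283,192]]);print(ray([[283,160],[283,246],[283,258]],w,T,.16))
```

```text
Traceback (most recent call last):
ValueError: zero-size array to reduction operation minimum which has no identity
```

Run:
```python
from h import *; import pickle
w,T=pickle.load(open('w1.pkl','rb'))
p=w["pixels"].astype(int)
m=(p[...,0]>1.8*p[...,1])&(p[...,0]>1.8*p[...,2])&(p[...,0]>50); m[:150]=0;m[270:]=0;m[:,:255]=0;m[:,308:]=0
ys=np.array([y for y in range(165,240,5) if m[y].sum()>5]);mid=np.array([np.median(np.where(m[y])[0]) for y in ys])
print(list(zip(ys.tolist(),mid.tolist())), [int(m[y].sum()) for y in ys])
yy=np.where(m[:,283])[0];print('rows',yy.min(),yy.max())
a=ray(np.c_[mid,ys],w,T,.16);v=np.polyfit(a[:,1],a[:,0],1)
print('bar angle',np.arctan2(-1,-v[0]),'x at y=.0637',np.polyval(v,.0637))
ax=np.array([.5296,.0637])
for s,c,l in blobs(masks(w["pixels"])["orange"],60):
    if 300<c[0]<350 and 200<c[1]<250:
        o=ray([c],w,T,.122)[0];e=o[:2]-ax;print('mark',c,o,np.linalg.norm(e),np.arctan2(e[1],e[0]))
print(ray([[283,160],[283,246],[283,258]],w,T,.16))
```

```text
[(165, 282.5), (170, 282.5), (175, 282.5), (180, 282.5), (185, 282.5), (190, 283.0), (195, 283.0), (200, 282.0), (205, 284.0), (210, 282.5), (215, 282.5), (220, 282.5), (225, 282.5), (230, 282.5), (235, 282.5)] [18, 18, 18, 18, 18, 17, 17, 17, 13, 18, 18, 18, 18, 18, 18]
rows 160 243
bar angle -1.4382592737294655 x at y=.0637 0.5317596747987792
[[0.52679755 0.10275953 0.16      ]
 [0.53538523 0.03864857 0.16      ]
 [0.53670813 0.02877365 0.16      ]]
```

The bar angle agrees between views (-1.438 against about -1.44), its length measures 74 mm, and the centre agrees to 2 mm. I'll grip, turn in steps while watching the force, then release.

Run:
```python
from cell import r; from h import *; import pickle
w,T=pickle.load(open('w1.pkl','rb'))
o=ray([[325,229.5]],w,T,.122)[0];ax=np.array([.5307,.0647]);e=o[:2]-ax
print('mark wrist',o,np.linalg.norm(e),np.arctan2(e[1],e[0]))
r.move_linear([*ax,.155],rot=quat(-1.438+np.pi),vel=.08)
print(r.current_t(),r.current_tool_pos(),r.current_contact_force())
r.set_gripper(0.0,squeeze=30)
print('grip',r.current_opening(),r.current_contact_force(),r.current_torque())
for k in range(1,4):
    r.move_to([*ax,.155],quat(-1.438+np.pi+.3*k/1))if k<3 else None
    print(k,r.current_t(),np.round(r.current_contact_force(),1),np.round(r.current_torque(),2),r.current_opening(),R.from_quat(r.current_ee_rot()).as_matrix()[:2,0])
    if np.linalg.norm(r.current_contact_force())>50: break
```

```text
mark wrist [0.5714757  0.04085613 0.122     ] 0.047235453091554955 -0.5291358954065177
3.6417 [0.53093661 0.06469878 0.15542065] [ 0.05683402  0.08612906 -0.16730167]
grip 0.21935831664463204 [-3.37589593 -0.5597702   5.71422   ] [-0.12039383  0.6248544   0.02140197]
1 4.675 [-5.8 -1.3  7.4] [-0.25  1.    0.03] 0.21949614222272268 [-0.42003435  0.90750815]
2 5.0667 [-7.9 -2.6  8.1] [-0.41  1.23 -0.  ] 0.22448368614879902 [-0.66946664  0.7428416 ]
3 5.0667 [-7.9 -2.6  8.1] [-0.41  1.23 -0.  ] 0.22448368614879902 [-0.66946664  0.7428416 ]
```

Run:
```python
from cell import r,optics; from h import *; import pickle
ax=np.array([.5307,.0647]);q=quat(-.525+np.pi)
r.move_to([*ax,.155],q)
print(r.current_t(),np.round(r.current_contact_force(),1),np.round(r.current_torque(),2))
r.set_gripper(1.0); r.move_linear([*ax,.27],vel=.1)
P=r.current_tool_pos();Q=r.current_ee_rot();w=optics.get_image("wrist")
W=np.eye(4);W[:3,:3]=R.from_quat(Q).as_matrix();W[:3,3]=P;T=W@np.array(w["mount"])
pickle.dump((w,T),open('w2.pkl','wb'))
cv2.imwrite('pics/w2.png',w["pixels"][:,:,::-1]);print(r.current_t(),P,r.current_contact_force())
p=w["pixels"].astype(int)
m=(p[...,0]>1.8*p[...,1])&(p[...,0]>1.8*p[...,2])&(p[...,0]>50); m[:150]=0;m[270:]=0;m[:,:255]=0;m[:,308:]=0
ys=np.array([y for y in range(165,240,5) if m[y].sum()>5]);mid=[np.median(np.where(m[y])[0]) for y in ys]
a=ray(np.c_[mid,ys],w,T,.16);d=a[-1]-a[0];print(mid,'bar angle',np.arctan2(d[1],d[0]))
```

```text
5.4667 [-8.7 -4.9  8.6] [-0.8   1.49  0.  ]
7.475 [0.53044849 0.06468133 0.26937747] [-0.03274599 -0.38219899  0.33380358]
[np.float64(280.0), np.float64(279.5), np.float64(279.0), np.float64(279.0), np.float64(279.5), np.float64(279.5), np.float64(279.5), np.float64(280.0), np.float64(280.0), np.float64(280.0), np.float64(280.0), np.float64(280.0), np.float64(280.0), np.float64(280.0), np.float64(280.5)] bar angle -0.5198277060086248
```

View pics/w2.png

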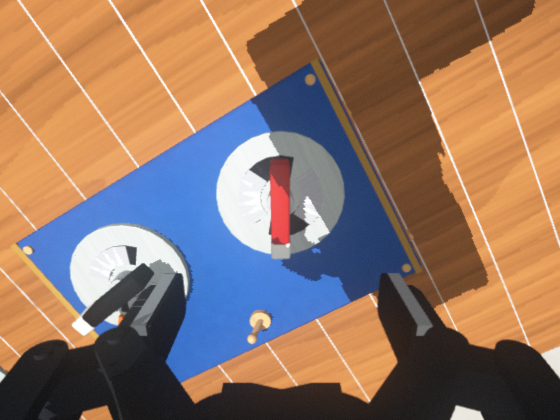

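The bar is at -0.520 rad and the mark is at about -0.53. The white tip at (280,250) covers the mark. One last numeric check on the black tip, then I'll hand in.

Run:
```python
from cell import r,optics; from h import *; import pickle
im=optics.get_image("scene");d0=pickle.load(open('d0.pkl','rb'))["scene"]
for i in(d0,im):
    m=masks(i["pixels"])["white"];m[:225]=0;m[270:]=0;m[:,:150]=0;m[:,200:]=0
    print([(int(s[4]),c.round(1)) for s,c,l in blobs(m,15)])
dif=np.abs(im["pixels"][215:280,155:235].astype(int)-d0["pixels"][215:280,155:235]).max(2);print('changed px around black vent',(dif>60).mean())
print(r.current_t(),r.current_contact_force());r.hand_in()
```

```text
[(196, array([171.2, 248.9])), (140, array([160.5, 260.7]))]
[(491, array([166.7, 255.9])), (15, array([197.3, 265.4]))]
changed px around black vent 0.0
7.525 [1.65156574 0.29006297 0.30270161]
the job is handed in; nothing more can be done
```

I gripped the red handle, turned it anticlockwise by about 0.91 rad, released it and lifted clear. I handed in at 7.5 s with no verdict reported.

- **Red handle:** after release, the wrist camera put the bar at -0.520 rad. The mark is between -0.51 and -0.54 rad depending on the view and the assumed axis. The error is therefore about 0.02 rad or less, against the 0.2 allowed. The last picture shows the white tip covering the mark.
- **Forces:** the wrist force stayed under about 15 N at every reading during the turn. It was near zero once the gripper was clear.
- **Black handle:** the arm never went near it, and in the scene view no pixel around that vent changed by more than 60 levels.
- **Check that disagreed:** the white-blob comparison of the black tip was inconclusive. The areas merged differently (196 and 140 px before, 491 px after), probably from a slight lighting change at the threshold. I relied on the pixel difference instead.
- **Mark in the wrist view:** the colour mask missed it there, so I read its pixel by eye. It agreed with the top camera to about 1 mm.

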